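# Put the jade cabochon away in its display case

### The arm

A 6-joint arm with a two-finger parallel gripper is mounted at the origin on the work surface. World frame = base frame: x ahead of the robot, y to its left, z up, the work surface at z = 0. Lengths are in m, angles in rad, forces in N, time in s.
With the tool pointing down it reaches from about 0.15 to 0.775 m from the base axis. Payload 6.1 kg.
Tool frame: the origin (TCP) lies midway between the tips of the shut fingers; the grasp point (between the pads) lies 19 mm behind it; z points along the fingers, y is the line along which they close (so a half turn about z gives the same grasp; the last joint's range is limited). The gripper opens to 85 mm and grips with 20 to 120 N. Pads are 22 mm wide; open, the fingers measure 114 mm over their backs; the gripper's body (76 mm by 85 mm) begins 54 mm behind the grasp point. The pads swing forward as they close: fully open they stand 13 mm farther back than shut.
Start: joints at [0, 0.126, -0.04, 1.405, 0, 1.571], TCP at [0.525, -0, 0.231] pointing down, gripper open.
Joint ranges: [-2.72, 2.72], [-0.95, 1.95], [-1.27, 1.35], [-1.78, 2.02], [-1.46, 1.47], [-3.14, 3.14]. Speed limits (rad/s): [2.39, 2.39, 3.01, 3.14, 3.14, 3.14].

### API

Orientations are given as a rotation vector (axis times angle).
In Python, from workcell import * gives the robot as it stands.
- The arm moves only by the tool drive_tool, never from a script. Its argument "motion" is a list that holds one entry, the list of rows, each a list of 6 numbers: the shift along the tool's x, y, z scaled (see below), then the turn, a rotation vector about the tool's x, y, z scaled (see below). A call has exactly 10 rows; each row shifts and turns the commanded pose from where the row before left it, along the tool's axes as they then stand; what a row does not reach is not made up. The controller multiplies each number of a shift by 250 mm and each number of a turn by 5 degrees. A row lasts 1/10 s, in which the tool goes at most 50 mm and 8.59 degrees, less where a joint would pass 70% of its speed; a pose out of reach is approached as far as the arm can. A call with a number of a shift or a turn outside -1 to 1 is refused whole. A call with a gripper value outside its range is refused whole. "claw" is the closure, from -1 (fully open) to 1 (shut), set as the call begins (left out, the last holds). The fingers move at their own pace and stop on an object; "squeeze" is the grip in N (left out, the last holds). Time passes only in rows, so rows that do not move let the fingers close, or fill a call up. It gives the time, the measured TCP pose, the force, the opening and the grip force at its end, in the units of the state.
- get_state(): the state, without advancing time (a new reading comes with each control period).
- get_image(name): name is "scene" or "side" or "wrist"; returns a dict with "pixels" (400x640x3 uint8, red, green, blue), "fx", "fy", "cx", "cy" (pixels), "pose" (4x4, takes a point from camera to world coordinates). Camera axes: x right, y down, z forward; pixel columns grow to the right and rows downward; lengths in m; the calibration is good to about 2 mm. A picture is of the moment at which its call begins. There is no depth.
- job_done(): hands the job in; it is judged then, once.
The state is a dict: "time_s": time; "q": joint angles; "joint_velocities": joint speeds; "joint_torque": joint torques, N m; "tcp_pos": TCP position; "tcp_rot": TCP orientation; "contact_force": force on the tool from outside, world axes, zero at the start; "torque": the same for the moment, N m; "gripper_width": opening from 0.0 (shut) to 1.0 (fully open); "grip_force": force on a finger pad.
Only numpy, scipy, OpenCV 4.12 (cv2) and the standard library are available. Lean on these libraries where they do the work, as an engineer would, in place of code of your own. Each camera call takes 0.05 s, during which the arm holds its last target. There are 200 camera calls.

### The job

Slide the clear cover of the wooden display case all the way open, lay the green jade cabochon dome up on the oval printed on the case's pad, lengthwise along it, and slide the cover fully shut again until it clicks home. The polished jade is brittle: pick it up with a light grip (no more than 15 N of grip force) and set it down softly rather than dropping it. Leave the other stones and everything else on the bench where they are.

Things in the scene. Friction and masses are not known exactly. Their poses are not given: they have to be found in the camera images.
- jade: light green polished stone, a long oval 46 mm along its x by 32 mm along its y, 16 mm high: an upright belt 10 mm high, then a low dome. 35 to 70 g. Origin: centre of its flat underside; z up. Lies dome up on the dark green cutting mat (2 mm thick). It chips if the grip force (the push of each finger) passes 15 N, or if it is pressed into the case with over 20 N.
- case: fixed wooden display case, 124 mm (x) by 210 mm (y), origin at the centre of its underside. The half towards its -y is an open well, inside 112 mm (x) by 99 mm (y), floor 8 mm above the bench, walls up to 30 mm; the half towards its +y is a solid deck 30 mm high onto which the cover slides. Low aluminium rails along both long sides reach 37 mm.
- mark (a point): centre of the grey, pale-rimmed oval (54 x 40 mm) printed on the black pad of the well, at the floor's surface (8 mm above the bench); the oval's long way runs along the case's y. It lies 49.5 mm from the case's origin towards -y.
- cover (a joint): travel of the cover along the case's +y: 0 m shut over the well, 0.097 m fully open on the deck. A spring detent holds it shut (about 6 N to start or to push over the last 10 mm); elsewhere it slides with 1 to 2 N and stays where left.
- tab (a point): centre of the top edge of the black upright tab on the cover. The tab is 12 mm thick along the case's y (the sliding direction), 50 mm wide along the case's x, and stands 26 mm above the clear cover plate (plate top 34.5 mm, tab top 60.5 mm above the bench). Axes as the case's.
- agate: red-brown stone of the same size and shape as the jade, on the mat; leave it alone
- jasper: cream stone of the same size and shape as the jade, on the mat; leave it alone
- caliper: slide caliper lying on the bench, 200 mm long, up to 12 mm high, origin mid-beam underneath; leave it alone
- cutters: small flush cutters with black handles, about 110 mm long, lying flat; leave alone
- mallet: wooden mallet lying on the bench; leave it alone
- bowl: white bowl, 120 mm across, 50 mm high; leave it alone
- oil: amber bottle, 44 mm across, 100 mm high; leave it alone
- pencup: blue cup, 80 mm across, 100 mm high; leave it alone
Mind the look-alikes: they are no part of the job. There is more than one size of the jade; the one meant has the size given above.

How it is judged:
On the way, in this order (a step that is already met when the one before it is completed fails the run):
1. the cover is slid open (at least 85 of its 97 mm) (value of joint cover above 0.085 m), for 0.1 s.
2. the jade lies on the printed oval, released, with the cover still open (horizontal distance between jade and mark below 0.01 m and angle between the x axis of jade and the y axis of case, either way round below 0.26 rad and angle between jade's own z axis and vertical below 0.1 rad and z of jade in the frame of case below 0.011 m and value of joint cover above 0.05 m and contact force between jade and the fingers below 0.01 N and linear speed of jade below 0.02 m/s), for 0.2 s.
At the end, for the whole second after the job is handed in: The cover is shut (within 3 mm of home) with the jade at rest inside, dome up and flat on the pad, its centre within 10 mm of the oval's centre and its long axis within 15 degrees of the oval's (horizontal distance between jade and mark below 0.01 m and angle between the x axis of jade and the y axis of case, either way round below 0.26 rad and angle between jade's own z axis and vertical below 0.1 rad and z of jade in the frame of case below 0.011 m and value of joint cover below 0.003 m and linear speed of jade below 0.02 m/s); the robot touches nothing.
It fails at once if the jade was squeezed (more than 17 N a finger, both together 34 N) (contact force between jade and the fingers above 34 N).
It fails at once if the jade was pressed or knocked against the case with more than 20 N (contact force between jade and case above 20 N).
It fails at once if the jade was dropped (fell free for more than about 10 mm) (linear speed of jade above 0.45 m/s and contact force between jade and the fingers below 0.01 N).
It fails at once if another stone or a tool was shifted by more than 30 mm (distance of any of agate, jasper, caliper, cutters, mallet, bowl, oil, pencup from where it was at the start of the episode above 0.03 m).
It also fails if it takes over 72 s, if anything falls off the work surface, if the arm or the gripper's body presses on something with over 40 N, if the wrist force passes 120 N, or if a joint passes its speed limit or range.

## Working session

There is one attempt and no reset: what is moved stays moved. The work goes in short steps, Python scripts to look and compute and a tool call to move; the robot and the scene stay as the last step left them, time stands still between calls to the robot, and variables do not carry over. Pictures are saved under pics/ and viewed, at most 10 in all, crops included, and the job is handed in when it is done.

Besides the shell and the picture viewer there is one more tool, called after "Request:" as a command line: name --argument value ..., lists and objects as JSON in quotes. drive_tool: Moves the arm, as the interface text tells. Shifts and turns lie within -1 to 1; 1 stands for 250 mm of shift or 5 degrees of turn. Its arguments: {"type":"object","properties":{"motion":{"type":"array"},"claw":{"type":"number"},"squeeze":{"type":"number"}},"required":["motion"]}

```bash
mkdir -p pics
cat > h.py <<'E'
from workcell import *
import numpy as np, cv2
from scipy.spatial.transform import Rotation as R
def snap(n,f):
    im=get_image(n); cv2.imwrite('pics/'+f+'.png',cv2.cvtColor(im['pixels'],cv2.COLOR_RGB2BGR)); np.save('pics/'+f+'.npy',im,allow_pickle=True); return im
def load(f): return np.load('pics/'+f+'.npy',allow_pickle=True).item()
def ray(im,p):
    T=np.array(im['pose']); d=T[:3,:3]@np.array([(p[0]-im['cx'])/im['fx'],(p[1]-im['cy'])/im['fy'],1]); return T[:3,3],d/np.linalg.norm(d)
def onz(im,p,z):
    o,d=ray(im,p); return o+d*(z-o[2])/d[2]
def tri(l):
    A=0;b=0;rs=[ray(i,p) for i,p in l]
    for o,d in rs: M=np.eye(3)-np.outer(d,d); A=A+M;b=b+M@o
    x=np.linalg.solve(A,b); return x,[np.linalg.norm((np.eye(3)-np.outer(d,d))@(x-o)) for o,d in rs]
def proj(im,X):
    T=np.linalg.inv(im['pose']); c=T[:3,:3]@np.array(X)+T[:3,3]; return c[0]/c[2]*im['fx']+im['cx'],c[1]/c[2]*im['fy']+im['cy']
E
python3 - <<'E'
from h import *
ims=[snap(n,n+'0') for n in('scene','side','wrist')]
for i in ims: print(np.round(i['pose'],3).tolist(),i['fx'],i['cx'],i['cy'])
s=get_state();print(s['time_s'],s['tcp_rot'],s['gripper_width'],s['contact_force'])
E
```

```text
[[0.605, 0.551, -0.575, 1.362], [0.796, -0.415, 0.44, -0.627], [0.004, -0.724, -0.69, 1.008], [0.0, 0.0, 0.0, 1.0]] 401.9719260871055 318.88487057642874 203.1289157560795
[[0.981, -0.108, 0.159, 0.408], [-0.192, -0.611, 0.768, -0.925], [0.014, -0.784, -0.62, 0.766], [0.0, 0.0, 0.0, 1.0]] 372.9815737964752 317.36439298962677 196.30894540140852
[[1.0, -0.0, -0.001, 0.525], [-0.001, -0.963, -0.269, 0.068], [-0.001, 0.269, -0.963, 0.374], [0.0, 0.0, 0.0, 1.0]] 321.9212896790332 314.96776629397704 196.94040068948752
0.15 [-2.22083693e+00 -2.22085838e+00  1.30971164e-03] 0.9981807227720617 [-0.63145671  0.00103539 -0.09103258]
```

View pics/scene0.png

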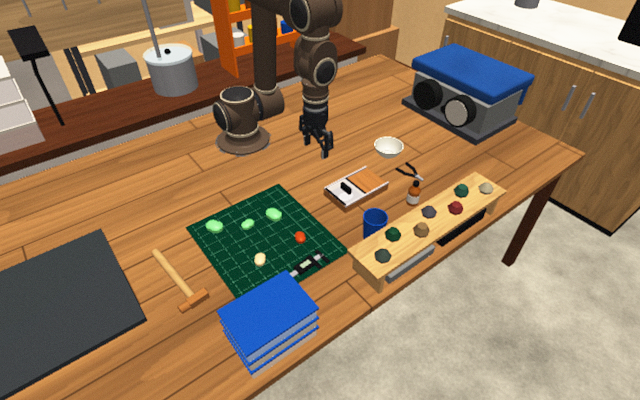

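View pics/side0.png

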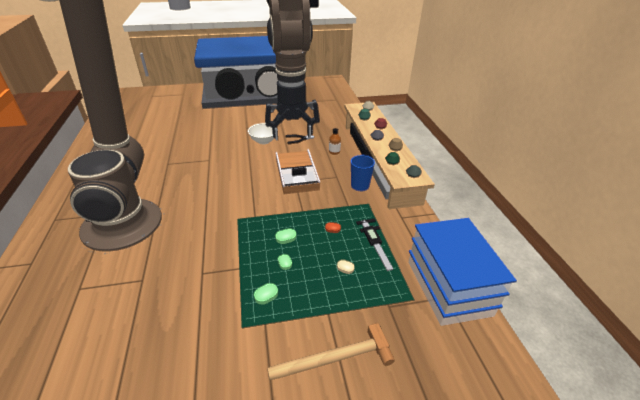

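View pics/wrist0.png

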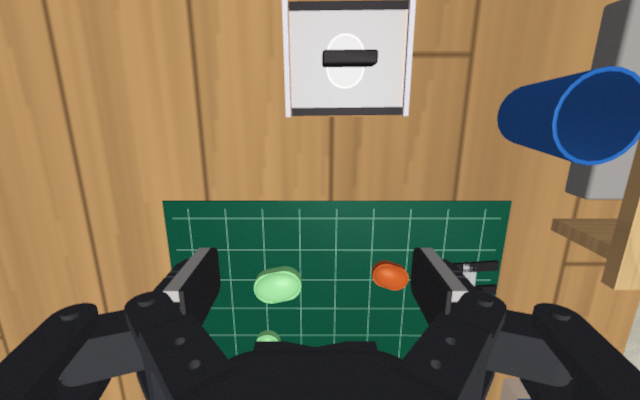

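Candidates for the jade are three light-green stones. Scene pixels are (214,226), (248,224) and (274,214); side pixels are (266,293), (285,262) and (286,236). The agate is at scene (300,237) and the jasper at (260,260). The middle stone looks agate-sized. I'll measure sizes by segmentation.

Run:
```python
from h import *
def blobs(im,lo,hi,mn=40):
    hsv=cv2.cvtColor(im['pixels'],cv2.COLOR_RGB2HSV); m=cv2.inRange(hsv,lo,hi)
    return [c for c in cv2.findContours(m,cv2.RETR_EXTERNAL,cv2.CHAIN_APPROX_NONE)[0] if cv2.contourArea(c)>mn]
for n in('scene0','side0','wrist0'):
    im=load(n)
    for nm,lo,hi in(('green',(50,60,120),(75,190,255)),('red',(0,180,120),(12,255,255)),('cream',(15,40,190),(30,120,255))):
        for c in blobs(im,lo,hi):
            p=c[:,0].astype(float); M=cv2.moments(c); ctr=(M['m10']/M['m00'],M['m01']/M['m00'])
            if n!='wrist0' and not(200<ctr[0]<420 and 190<ctr[1]<310): continue
            w=np.array([onz(im,q,.010)[:2] for q in p])*1000
            (x,y),(a,b),t=cv2.minAreaRect(w.astype(np.float32))
            if a<b: a,b,t=b,a,t+90
            print(n,nm,np.round(ctr,1),'w',round(x),round(y),'size',round(a),round(b),'ang',round(t%180))
im=load('side0');cv2.imwrite('pics/crop.png',cv2.cvtColor(np.hstack([cv2.resize(im['pixels'][210:310,230:360],None,fx=3,fy=3,interpolation=cv2.INTER_CUBIC),cv2.resize(load('scene0')['pixels'][160:260,280:410],None,fx=3,fy=3,interpolation=cv2.INTER_CUBIC)]),cv2.COLOR_RGB2BGR))
```

```text
scene0 green [214.1 225.7] w 404 -341 size 65 53 ang 25
scene0 green [247.3 223.6] w 463 -245 size 49 40 ang 99
scene0 green [273.4 213.9] w 476 -149 size 68 50 ang 15
scene0 red [299.7 236.4] w 619 -137 size 50 32 ang 158
scene0 cream [259.5 258.5] w 618 -291 size 45 28 ang 148
scene0 cream [407.3 226.1] w 799 194 size 97 34 ang 89
side0 green [265.5 293. ] w 404 -341 size 64 52 ang 22
side0 green [284.5 261.2] w 463 -247 size 54 36 ang 104
side0 green [285.4 235.4] w 477 -150 size 63 56 ang 10
side0 red [332.6 226.8] w 619 -139 size 39 35 ang 168
side0 cream [345.4 265.7] w 619 -291 size 45 32 ang 146
wrist0 green [267.9 336.5] w 461 -226 size 31 17 ang 0
wrist0 green [277.5 285. ] w 476 -150 size 63 50 ang 8
wrist0 red [389.9 276. ] w 619 -137 size 46 32 ang 160
wrist0 cream [114.3 389.8] w 240 -314 size 37 13 ang 90
wrist0 cream [165.2 262.7] w 338 -119 size 36 9 ang 89
wrist0 cream [630.7 260.2] w 907 -100 size 124 31 ang 105
wrist0 cream [269.6 169.4] w 472 -4 size 59 15 ang 90
wrist0 cream [232.2  90.6] w 432 87 size 70 24 ang 89
wrist0 cream [166.8 115.5] w 362 61 size 141 10 ang 89
wrist0 cream [226.2  40.1] w 434 132 size 46 22 ang 92
wrist0 cream [256.2  37.7] w 464 143 size 27 10 ang 83
wrist0 cream [144.6 109.3] w 344 43 size 237 36 ang 94
wrist0 cream [254.1   6.9] w 464 164 size 17 10 ang 117
wrist0 cream [229.2   9.5] w 436 160 size 25 16 ang 94
wrist0 cream [127.9   7.5] w 338 165 size 17 11 ang 154
```

View pics/crop.png

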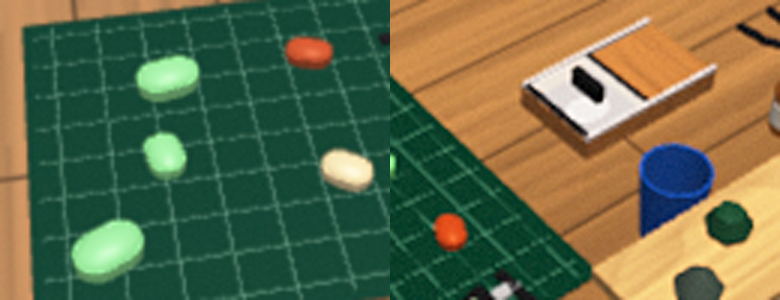

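The crop shows the middle green stone, at side pixel (285,261), matches the agate and jasper size (about 49 x 36 mm apparent). The other two are clearly larger, at about 65 x 52 mm. So the jade is at (0.463,-0.246), and its two-view positions agree at about 10 mm height. Next come the tab and case.

Run:
```python
from h import *
a,b,w=load('scene0'),load('side0'),load('wrist0')
print(tri([(a,(346,184)),(w,(350,51))]), tri([(a,(346,184)),(b,(299,167)),(w,(350,51))]))
im=np.vstack([cv2.resize(w['pixels'][0:125,270:430],(800,300)[:1]*1+(625,),interpolation=cv2.INTER_CUBIC)])
cv2.imwrite('pics/cropw.png',cv2.cvtColor(im[:600],cv2.COLOR_RGB2BGR))
```

```text
(array([0.554979  , 0.11509446, 0.06418889]), [np.float64(0.001418331163100656), np.float64(0.0014183311631006121)]) (array([0.55631329, 0.11444993, 0.06393333]), [np.float64(0.001967113776465686), np.float64(0.0024467860826332694), np.float64(0.0019419075469110287)])
```

View pics/cropw.png

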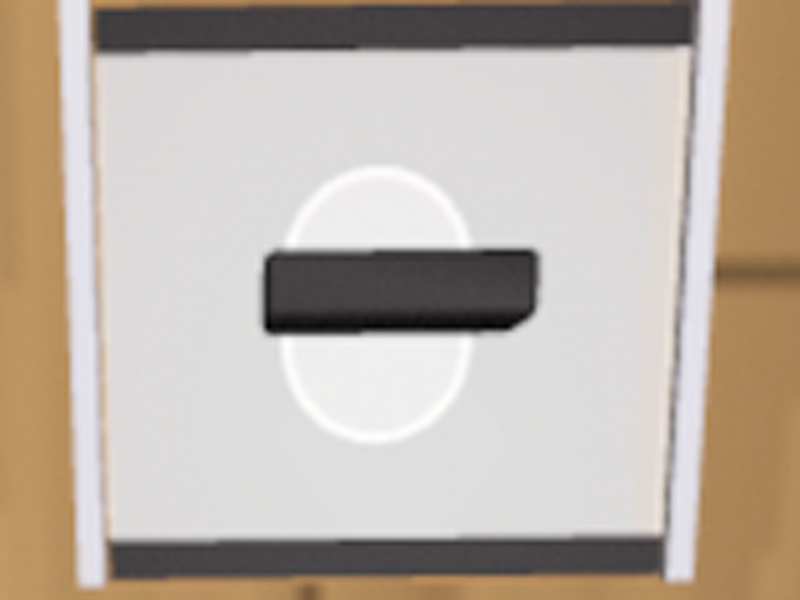

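Request:
drive_tool --motion '[[[0.057,0.015,0.05,0,0,0],[0.057,0.015,0.05,0,0,0],[0.057,0.015,0.05,0,0,0],[0.057,0.015,0.05,0,0,0],[0.057,0.015,0.05,0,0,0],[0.057,0.015,0.05,0,0,0],[0.057,0.015,0.05,0,0,0],[0.057,0.015,0.05,0,0,0],[0,0,0,0,0,0],[0,0,0,0,0,0]]]'

```text
time_s: 1.15
tcp_pos: [0.5548, 0.1142, 0.131]
tcp_rot: [-2.22, -2.222, 0.001]
contact_force: [0.2, 0.0, 0.4]
gripper_width: 0.999
grip_force: 0.0
```

Run:
```python
from h import *
w=snap('wrist','wrist1'); s=get_state(); print(s['tcp_pos'],s['tcp_rot'],s['time_s'],s['contact_force'],np.round(w['pose'],4).tolist())
w0=load('wrist0')
print('mark from w0',onz(w0,(345.4,61),.008))
```

```text
[0.55507449 0.1139026  0.13152915] [ 2.22114391e+00  2.22134228e+00 -1.95771002e-04] 1.2 [-0.34703212 -0.47680844  0.0955714 ] [[1.0, 0.0002, -0.0007, 0.5551], [-0.0, -0.963, -0.2696, 0.1828], [-0.0007, 0.2696, -0.963, 0.2747], [0.0, 0.0, 0.0, 1.0]]
mark from w0 [0.55675744 0.11522889 0.008     ]
```

View pics/wrist1.png

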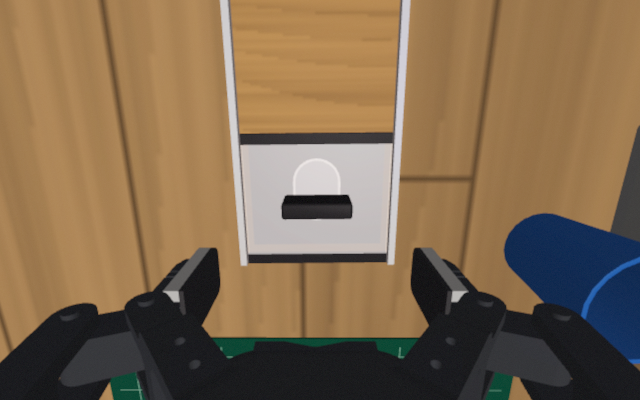

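The wrist view shows the tab's top face centred near (317,212). The oval's upper rim is at (316,159), and the rails run from (243,264) and (391,264) upward.

Run:
```python
from h import *
w0,w1=load('wrist0'),load('wrist1')
g=w1['pixels'][185:230,317].sum(1); print(g.tolist())
g=w0['pixels'][40:75,350].sum(1); print(g.tolist())
for v in(210,212,214): print(tri([(w0,(350.2,54)),(w1,(317,v))]))
print(onz(w1,(317,212),.0605), onz(w0,(350.2,54),.0605),onz(w1,(316.5,159),.008))
# case sides: rails outer edges at rail top 37mm
for a,b in(((224,0),(243,264)),((409,0),(391,264))): print(onz(w1,a,.037),onz(w1,b,.037))
```

```text
[640, 642, 640, 639, 639, 638, 637, 638, 638, 511, 166, 53, 47, 46, 56, 54, 39, 62, 61, 102, 137, 157, 156, 155, 149, 143, 136, 127, 123, 122, 118, 113, 109, 230, 557, 607, 573, 573, 570, 569, 572, 569, 571, 570, 571]
[711, 712, 714, 712, 713, 713, 713, 712, 713, 587, 232, 169, 195, 201, 200, 206, 211, 208, 212, 208, 209, 197, 147, 95, 58, 65, 380, 646, 716, 716, 716, 717, 717, 716, 717]
(array([0.55626024, 0.11404468, 0.06266101]), [np.float64(8.736728426197342e-05), np.float64(8.73672842617175e-05)])
(array([0.55610675, 0.11359007, 0.06559385]), [np.float64(0.00022876643412647645), np.float64(0.00022876643412627674)])
(array([0.55595679, 0.11314668, 0.06845937]), [np.float64(0.0003667730856397395), np.float64(0.0003667730856399066)])
[0.55636101 0.11185414 0.0605    ] [0.55638999 0.11437701 0.0605    ] [0.55617865 0.14091759 0.008     ]
[0.49536378 0.2501215  0.037     ] [0.49630893 0.05949941 0.037     ]
[0.61647272 0.25009409 0.037     ] [0.61681999 0.05953929 0.037     ]
```

Request:
drive_tool --motion '[[[0,0.006,0.045,0,0,0],[0,0,0.045,0,0,0],[0,0,0.045,0,0,0],[0,0,0.045,0,0,0],[0,0,0.045,0,0,0],[0,0,0.045,0,0,0],[0,0,0.045,0,0,0],[0,0,0.045,0,0,0],[0,0,0,0,0,0],[0,0,0,0,0,0]]]' --claw -0.6 --squeeze 20

```text
time_s: 2.2
tcp_pos: [0.5564, 0.114, 0.0411]
tcp_rot: [-2.221, -2.221, 0.001]
contact_force: [0.3, -0.2, 1.0]
gripper_width: 0.8
grip_force: 0.0
```

Request:
drive_tool --motion '[[[0,0,0,0,0,0],[0,0,0,0,0,0],[0,0,0,0,0,0],[0,0,0,0,0,0],[0,0,0,0,0,0],[0,0,0,0,0,0],[0,0,0,0,0,0],[0,0,0,0,0,0],[0,0,0,0,0,0],[0,0,0,0,0,0]]]' --claw 1

```text
time_s: 3.2
tcp_pos: [0.5559, 0.1141, 0.0421]
tcp_rot: [-2.221, -2.221, -0.0]
contact_force: [-4.2, 0.9, 6.5]
gripper_width: 0.579
grip_force: 22.2
```

Request:
drive_tool --motion '[[[0,0,0,0,0,0],[0,0,0,0,0,0],[0,0,0,0,0,0],[0,0,0,0,0,0],[0,0,0,0,0,0],[0,0,0,0,0,0],[0,0,0,0,0,0],[0,0,0,0,0,0],[0,0,0,0,0,0],[0,0,0,0,0,0]]]' --claw -0.1

```text
time_s: 4.2
tcp_pos: [0.556, 0.1141, 0.0421]
tcp_rot: [-2.221, -2.221, -0.0]
contact_force: [-4.6, 0.8, 5.8]
gripper_width: 0.574
grip_force: 22.2
```

Request:
drive_tool --motion '[[[0,0,0,0,0,0],[0,0,0,0,0,0],[0,0,0,0,0,0],[0,0,0,0,0,0],[0,0,0,0,0,0],[0,0,0,0,0,0],[0,0,0,0,0,0],[0,0,0,0,0,0],[0,0,0,0,0,0],[0,0,0,0,0,0]]]' --claw -0.15

```text
time_s: 5.2
tcp_pos: [0.5559, 0.1141, 0.0421]
tcp_rot: [-2.221, -2.221, -0.0]
contact_force: [-4.1, 0.4, 5.5]
gripper_width: 0.58
grip_force: 22.2
```

Request:
drive_tool --motion '[[[0,0,0,0,0,0],[0,0,0,0,0,0],[0,0,0,0,0,0],[0,0,0,0,0,0],[0,0,0,0,0,0],[0,0,0,0,0,0],[0,0,0,0,0,0],[0,0,0,0,0,0],[0,0,0,0,0,0],[0,0,0,0,0,0]]]' --claw -0.16 --squeeze 12

```text
time_s: 6.2
tcp_pos: [0.5559, 0.1141, 0.0421]
tcp_rot: [-2.221, -2.221, -0.0]
contact_force: [-6.0, -0.2, 6.1]
gripper_width: 0.584
grip_force: 15.6
```

Request:
drive_tool --motion '[[[0,0,0,0,0,0],[0,0,0,0,0,0],[0.03,0,0,0,0,0],[0.05,0,0,0,0,0],[0.05,0,0,0,0,0],[0.05,0,0,0,0,0],[0.05,0,0,0,0,0],[0.05,0,0,0,0,0],[0.05,0,0,0,0,0],[0.05,0,0,0,0,0]]]' --claw 1 --squeeze 50

```text
time_s: 7.2
tcp_pos: [0.5551, 0.2093, 0.0423]
tcp_rot: [-2.22, -2.221, 0.002]
contact_force: [-8.7, -1.5, 9.5]
gripper_width: 0.569
grip_force: 50.9
```

Request:
drive_tool --motion '[[[0,0,0,0,0,0],[0,0,0,0,0,0],[0,0,0,0,0,0],[0,0,0,0,0,0],[0,0,0,0,0,0],[0,0,0,0,0,0],[0,0,0,0,0,0],[0,0,0,0,0,0],[0,0,0,0,0,0],[0,0,0,0,0,0]]]' --claw 1 --squeeze 10

```text
time_s: 8.2
tcp_pos: [0.555, 0.2096, 0.0423]
tcp_rot: [-2.219, -2.22, 0.0]
contact_force: [-8.4, 0.5, 9.4]
gripper_width: 0.567
grip_force: 50.8
```

Request:
drive_tool --motion '[[[0,0,0,0,0,0],[0,0,0,0,0,0],[0,0,0,0,0,0],[0,0,0,0,0,0],[0,0,0,0,0,0],[0,0,0,0,0,0],[0,0,0,0,0,0],[0,0,0,0,0,0],[0,0,0,0,0,0],[0,0,0,0,0,0]]]' --claw -0.25 --squeeze 10

```text
time_s: 9.2
tcp_pos: [0.5566, 0.209, 0.0413]
tcp_rot: [2.221, 2.221, 0.0]
contact_force: [-1.1, 0.4, 1.0]
gripper_width: 0.625
grip_force: 0.5
```

Request:
drive_tool --motion '[[[0,0,0,0,0,0],[0,0,0,0,0,0],[0,0,0,0,0,0],[0,0,0,0,0,0],[0,0,0,0,0,0],[0,0,0,0,0,0],[0,0,0,0,0,0],[0,0,0,0,0,0],[0,0,0,0,0,0],[0,0,0,0,0,0]]]' --claw 1 --squeeze 10

```text
time_s: 10.2
tcp_pos: [0.555, 0.209, 0.0415]
tcp_rot: [-2.22, -2.22, 0.002]
contact_force: [-6.7, 1.7, 5.3]
gripper_width: 0.581
grip_force: 21.8
```

Request:
drive_tool --motion '[[[0,0,0,0,0,0],[0,0,0,0,0,0],[0,0,0,0,0,0],[0,0,-0.06,0,0,0],[0,0,-0.06,0,0,0],[0,0,-0.06,0,0,0],[0,0,-0.06,0,0,0],[0,0,-0.06,0,0,0],[0,0,-0.06,0,0,0],[0,0,-0.06,0,0,0]]]' --claw -0.6 --squeeze 20

```text
time_s: 11.2
tcp_pos: [0.5568, 0.2089, 0.1469]
tcp_rot: [2.221, 2.221, 0.0]
contact_force: [0.3, -0.1, 0.4]
gripper_width: 0.802
grip_force: 0.0
```

Request:
drive_tool --motion '[[[-0.16,-0.035,0,0,0,0],[-0.18,-0.037,0,0,0,0],[-0.19,-0.037,0,0,0,0],[-0.19,-0.037,0,0,0,0],[-0.19,-0.037,0,0,0,0],[-0.19,-0.037,0,0,0,0],[-0.19,-0.037,0,0,0,0],[-0.19,-0.037,0,0,0,0],[-0.18,-0.037,0,0,0,0],[-0.16,-0.037,0,0,0,0]]]'

```text
time_s: 12.2
tcp_pos: [0.464, -0.2485, 0.1465]
tcp_rot: [2.222, 2.22, 0.0]
contact_force: [-0.2, -0.2, 1.4]
gripper_width: 0.798
grip_force: 0.0
```

```bash
cat > jade.py <<'E'
from h import *
import sys
w=snap('wrist',sys.argv[1]); s=get_state(); print(s['time_s'],np.round(s['tcp_pos'],4),np.round(s['tcp_rot'],3),s['grip_force'],s['gripper_width'])
hsv=cv2.cvtColor(w['pixels'],cv2.COLOR_RGB2HSV); m=cv2.inRange(hsv,(50,60,80),(75,190,255))
for c in cv2.findContours(m,cv2.RETR_EXTERNAL,cv2.CHAIN_APPROX_NONE)[0]:
    if cv2.contourArea(c)<300: continue
    c=cv2.convexHull(c)
    for z in(.008,.012):
        p=np.array([onz(w,q,z)[:2] for q in c[:,0].astype(float)])*1000
        # area moments of world outline
        M=cv2.moments(p.astype(np.float32)); t=.5*np.degrees(np.arctan2(2*M['mu11'],M['mu20']-M['mu02']))
        d=p@np.array([[np.cos(np.radians(t)),-np.sin(np.radians(t))],[np.sin(np.radians(t)),np.cos(np.radians(t))]])
        print(c[:,0].mean(0).round(),z,'ctr',round(M['m10']/M['m00'],1),round(M['m01']/M['m00'],1),'ext',np.ptp(d,axis=0).round(1),'ang',round(t%180,1))
E
python3 jade.py wrist2
```

```text
12.25 [ 0.4629 -0.2532  0.1463] [ 2.225  2.214 -0.005] 0.0 0.8025626383123329
[262. 278.] 0.008 ctr 408.2 -341.9 ext [66.  47.1] ang 59.9
[262. 278.] 0.012 ctr 409.0 -339.6 ext [65.1 46.4] ang 59.9
[311. 182.] 0.008 ctr 461.9 -245.4 ext [49.5 34.3] ang 99.8
[311. 182.] 0.012 ctr 461.9 -244.5 ext [48.8 33.8] ang 99.8
[329.  64.] 0.008 ctr 477.3 -147.9 ext [57.6 39.9] ang 12.1
[329.  64.] 0.012 ctr 477.1 -148.4 ext [56.8 39.3] ang 12.1
```

View pics/wrist2.png

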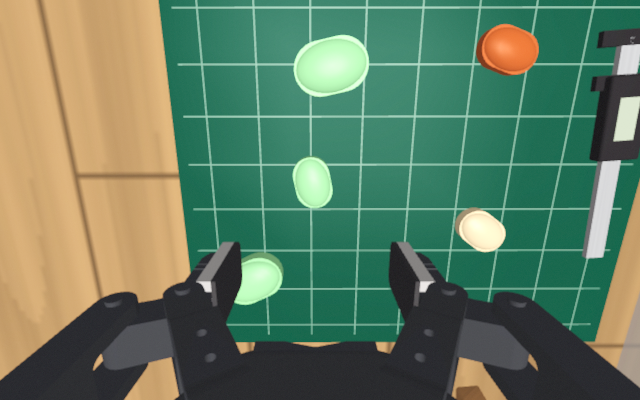

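Wrist view: the jade is at (311,182), smallest of the three, with its long axis at about 100 degrees. The two larger green ones are at (331,66) and (258,278).

Request:
drive_tool --motion '[[[0,-0.01,0.04,0,0,0],[0,0,0.05,0,0,-0.4],[0,0,0.05,0,0,-0.4],[0,0,0.05,0,0,-0.4],[0,0,0.05,0,0,-0.4],[0,0,0.05,0,0,-0.36],[0,0,0.05,0,0,0],[0,0,0.04,0,0,0],[0,0,0,0,0,0],[0,0,0,0,0,0]]]' --claw -0.2

```text
time_s: 13.25
tcp_pos: [0.462, -0.2457, 0.0512]
tcp_rot: [-2.023, -2.403, 0.0]
contact_force: [-0.3, 1.2, 0.1]
gripper_width: 0.6
grip_force: 0.0
```

```bash
python3 jade.py wrist3; python3 -c "
from h import *
s=get_state();print(R.from_rotvec(s['tcp_rot']).as_matrix().round(3))"
```

```text
13.3 [ 0.4623 -0.246   0.0517] [2.023 2.403 0.   ] 0.0 0.5988319578528267
[184. 362.] 0.008 ctr 390.0 -364.7 ext [21.7 17.7] ang 76.0
[184. 362.] 0.012 ctr 391.3 -360.7 ext [21.2 17.3] ang 76.0
[313. 222.] 0.008 ctr 462.1 -245.6 ext [50.4 33.8] ang 101.1
[313. 222.] 0.012 ctr 461.8 -244.2 ext [49.3 33.1] ang 101.1
[376.  58.] 0.008 ctr 478.2 -147.4 ext [59.7 41. ] ang 12.2
[376.  58.] 0.012 ctr 477.6 -148.1 ext [58.4 40.2] ang 12.2
[[-0.17   0.985  0.   ]
 [ 0.985  0.17  -0.   ]
 [-0.     0.    -1.   ]]
```

View pics/wrist3.png

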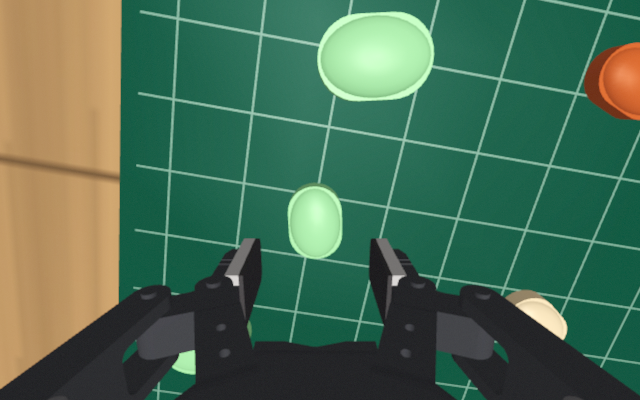

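The stone sits centred between the pads at (315,220), aligned. Now I'll descend and close in small steps.

Request:
drive_tool --motion '[[[0,0,0.03,0,0,0],[0,0,0.04,0,0,0],[0,0,0.04,0,0,0],[0,0,0.03,0,0,0],[0,0,0.02,0,0,0],[0,0,0.02,0,0,0],[0,0,0.014,0,0,0],[0,0,0,0,0,0],[0,0,0,0,0,0],[0,0,0,0,0,0]]]' --claw -0.1

```text
time_s: 14.3
tcp_pos: [0.4622, -0.2461, 0.0031]
tcp_rot: [2.023, 2.403, 0.0]
contact_force: [0.2, -0.6, 0.8]
gripper_width: 0.55
grip_force: 0.0
```

Request:
drive_tool --motion '[[[0,0,0,0,0,0],[0,0,0,0,0,0],[0,0,0,0,0,0],[0,0,0,0,0,0],[0,0,0,0,0,0],[0,0,0,0,0,0],[0,0,0,0,0,0],[0,0,0,0,0,0],[0,0,0,0,0,0],[0,0,0,0,0,0]]]' --claw 0.2

```text
time_s: 15.3
tcp_pos: [0.462, -0.246, 0.0028]
tcp_rot: [-2.024, -2.403, 0.0]
contact_force: [-0.2, -0.0, -0.1]
gripper_width: 0.401
grip_force: 0.0
```

Request:
drive_tool --motion '[[[0,0,0,0,0,0],[0,0,0,0,0,0],[0,0,0,0,0,0],[0,0,0,0,0,0],[0,0,0,0,0,0],[0,0,0,0,0,0],[0,0,0,0,0,0],[0,0,0,0,0,0],[0,0,0,0,0,0],[0,0,0,0,0,0]]]' --claw 0.24

```text
time_s: 16.3
tcp_pos: [0.462, -0.246, 0.0028]
tcp_rot: [-2.024, -2.403, 0.0]
contact_force: [-0.5, 0.2, -1.0]
gripper_width: 0.382
grip_force: 0.2
```

Request:
drive_tool --motion '[[[0,0,0,0,0,0],[0,0,0,0,0,0],[0,0,0,0,0,0],[0,0,0,0,0,0],[0,0,0,0,0,0],[0,0,0,0,0,0],[0,0,0,0,0,0],[0,0,0,0,0,0],[0,0,0,0,0,0],[0,0,0,0,0,0]]]' --claw 0.25

```text
time_s: 17.3
tcp_pos: [0.462, -0.246, 0.0028]
tcp_rot: [-2.024, -2.403, -0.0]
contact_force: [-0.4, -0.9, 0.9]
gripper_width: 0.378
grip_force: 4.2
```

Request:
drive_tool --motion '[[[0,0,0,0,0,0],[0,0,0,0,0,0],[0,0,0,0,0,0],[0,0,0,0,0,0],[0,0,0,0,0,0],[0,0,0,0,0,0],[0,0,0,0,0,0],[0,0,0,0,0,0],[0,0,0,0,0,0],[0,0,0,0,0,0]]]' --claw 0.253

```text
time_s: 18.3
tcp_pos: [0.462, -0.246, 0.0028]
tcp_rot: [2.024, 2.403, -0.0]
contact_force: [-1.4, 0.3, 1.5]
gripper_width: 0.375
grip_force: 6.0
```

Request:
drive_tool --motion '[[[0,0,0,0,0,0],[0,0,0,0,0,0],[0,0,0,0,0,0],[0,0,0,0,0,0],[0,0,-0.004,0,0,0],[0,0,-0.006,0,0,0],[0,0,-0.006,0,0,0],[0,0,-0.006,0,0,0],[0,0,-0.006,0,0,0],[0,0,-0.004,0,0,0]]]' --claw 0.257

```text
time_s: 19.3
tcp_pos: [0.462, -0.246, 0.011]
tcp_rot: [2.023, 2.403, 0.0]
contact_force: [0.4, 0.1, 0.0]
gripper_width: 0.376
grip_force: 8.3
```

```bash
python3 jade.py wrist4|head -5; python3 -c "
import cv2;i=cv2.imread('pics/wrist4.png');cv2.imwrite('pics/c4.png',i[150:350,180:460])"
```

```text
19.35 [ 0.4621 -0.2461  0.0111] [2.023 2.403 0.   ] 8.348753079771996 0.372950724354676
[199. 372.] 0.008 ctr 407.2 -334.2 ext [46.1  8.9] ang 58.9
[199. 372.] 0.012 ctr 408.3 -330.0 ext [44.8  8.7] ang 58.9
[313. 253.] 0.008 ctr 462.9 -249.8 ext [54.1 35.5] ang 101.0
[313. 253.] 0.012 ctr 462.5 -247.9 ext [52.7 34.5] ang 101.0
```

View pics/c4.png

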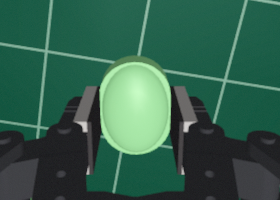

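Request:
drive_tool --motion '[[[0,0,-0.02,0,0,0],[0,0,-0.03,0,0,0.2],[0,0,-0.04,0,0,0.3],[0,0,-0.04,0,0,0.3],[0,0,-0.04,0,0,0.3],[0,0,-0.04,0,0,0.3],[0,0,-0.04,0,0,0.3],[0,0,-0.04,0,0,0.2],[0,0,-0.03,0,0,0.1],[0,0,-0.02,0,0,0]]]'

```text
time_s: 20.35
tcp_pos: [0.4622, -0.2461, 0.0967]
tcp_rot: [2.225, 2.217, 0.0]
contact_force: [0.1, -0.5, -1.1]
gripper_width: 0.375
grip_force: 8.4
```

Request:
drive_tool --motion '[[[0.03,0.01,0,0,0,0],[0.06,0.02,0,0,0,0],[0.09,0.024,0,0,0,0],[0.1,0.026,0,0,0,0],[0.1,0.026,0,0,0,0],[0.1,0.026,0,0,0,0],[0.09,0.024,0,0,0,0],[0.08,0.02,0,0,0,0],[0.05,0.012,0,0,0,0],[0.02,0.004,0,0,0,0]]]'

```text
time_s: 21.35
tcp_pos: [0.5106, -0.0649, 0.0954]
tcp_rot: [-2.223, -2.219, 0.001]
contact_force: [-0.5, -0.3, -0.7]
gripper_width: 0.373
grip_force: 8.3
```

Request:
drive_tool --motion '[[[0.03,0.01,0,0,0,0],[0.06,0.02,0,0,0,0],[0.09,0.024,0,0,0,0],[0.1,0.026,0,0,0,0],[0.1,0.026,0,0,0,0],[0.1,0.026,0,0,0,0],[0.09,0.024,0,0,0,0],[0.08,0.018,0,0,0,0],[0.05,0.008,0,0,0,0],[0.018,0.003,0,0,0,0]]]'

```text
time_s: 22.35
tcp_pos: [0.5576, 0.1143, 0.0956]
tcp_rot: [-2.224, -2.219, 0.0]
contact_force: [0.0, -0.0, -0.2]
gripper_width: 0.371
grip_force: 8.4
```

```bash
python3 jade.py wrist5|sed -n 1,3p
```

```text
22.4 [0.5576 0.1142 0.0956] [-2.224 -2.218  0.   ] 8.353817984461784 0.37439566676570596
[315. 255.] 0.008 ctr 557.6 68.9 ext [83.6 56. ] ang 90.9
[315. 255.] 0.012 ctr 557.6 70.9 ext [82.1 55. ] ang 90.9
```

View pics/wrist5.png

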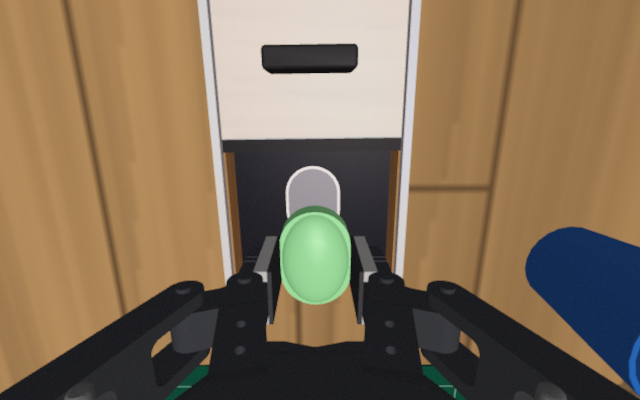

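Cover open, with the tab at (310,58). The oval on the black pad shows its rim top at (313,167), and the jade is held at (315,255).

Run:
```python
from h import *
w=load('wrist5')
print(onz(w,(313,166.5),.008),onz(w,(286.5,195),.008),onz(w,(340,195),.008),onz(w,(315,255),.104))
```

```text
[0.55645492 0.14109586 0.008     ] [0.5366066  0.11967995 0.008     ] [0.57646607 0.11955188 0.008     ] [0.55782957 0.11721689 0.104     ]
```

Request:
drive_tool --motion '[[[-0.002,-0.004,0.03,0,0,0],[0,0,0.04,0,0,0],[0,0,0.05,0,0,0],[0,0,0.05,0,0,0],[0,0,0.05,0,0,0],[0,0,0.04,0,0,0],[0,0,0.03,0,0,0],[0,0,0.02,0,0,0],[0,0,0,0,0,0],[0,0,0,0,0,0]]]'

```text
time_s: 23.4
tcp_pos: [0.5567, 0.1128, 0.0186]
tcp_rot: [2.225, 2.217, 0.001]
contact_force: [0.6, -0.3, -0.9]
gripper_width: 0.374
grip_force: 8.4
```

Request:
drive_tool --motion '[[[0,0,0.004,0,0,0],[0,0,0.004,0,0,0],[0,0,0.004,0,0,0],[0,0,0.004,0,0,0],[0,0,0.004,0,0,0],[0,0,0.004,0,0,0],[0,0,0.004,0,0,0],[0,0,0.004,0,0,0],[0,0,0,0,0,0],[0,0,0,0,0,0]]]'

```text
time_s: 24.4
tcp_pos: [0.5565, 0.1127, 0.0103]
tcp_rot: [-2.225, -2.217, 0.0]
contact_force: [0.5, -0.5, -0.5]
gripper_width: 0.376
grip_force: 8.4
```

Request:
drive_tool --motion '[[[0,0,0.001,0,0,0],[0,0,0.001,0,0,0],[0,0,0.001,0,0,0],[0,0,0.001,0,0,0],[0,0,0.001,0,0,0],[0,0,0,0,0,0],[0,0,0,0,0,0],[0,0,0,0,0,0],[0,0,0,0,0,0],[0,0,0,0,0,0]]]'

```text
time_s: 25.4
tcp_pos: [0.5565, 0.1127, 0.0091]
tcp_rot: [-2.225, -2.218, -0.0]
contact_force: [-0.6, 0.1, -0.1]
gripper_width: 0.369
grip_force: 8.4
```

Request:
drive_tool --motion '[[[0,0,0.001,0,0,0],[0,0,0.001,0,0,0],[0,0,0,0,0,0],[0,0,0,0,0,0],[0,0,0,0,0,0],[0,0,0,0,0,0],[0,0,0,0,0,0],[0,0,0,0,0,0],[0,0,0,0,0,0],[0,0,0,0,0,0]]]'

```text
time_s: 26.4
tcp_pos: [0.5566, 0.1127, 0.0088]
tcp_rot: [2.225, 2.217, 0.0]
contact_force: [-2.2, -1.1, 6.0]
gripper_width: 0.373
grip_force: 8.8
```

Request:
drive_tool --motion '[[[0,0,0,0,0,0],[0,0,0,0,0,0],[0,0,0,0,0,0],[0,0,0,0,0,0],[0,0,0,0,0,0],[0,0,0,0,0,0],[0,0,0,0,0,0],[0,0,0,0,0,0],[0,0,0,0,0,0],[0,0,0,0,0,0]]]' --claw 0.1

```text
time_s: 27.4
tcp_pos: [0.5565, 0.1127, 0.0085]
tcp_rot: [2.225, 2.218, -0.0]
contact_force: [0.6, 0.4, -0.2]
gripper_width: 0.446
grip_force: 0.0
```

Request:
drive_tool --motion '[[[0,0,-0.02,0,0,0],[0,0,-0.04,0,0,0],[0,0,-0.05,0,0,0],[0,0,-0.05,0,0,0],[0,0,-0.06,0,0,0],[0,0,-0.06,0,0,0],[0,0,-0.06,0,0,0],[0,0,-0.06,0,0,0],[0,0,-0.04,0,0,0],[0,0,0,0,0,0]]]'

```text
time_s: 28.4
tcp_pos: [0.5576, 0.1129, 0.1209]
tcp_rot: [2.224, 2.216, 0.005]
contact_force: [-0.0, -0.0, 0.2]
gripper_width: 0.449
grip_force: 0.0
```

```bash
python3 jade.py wrist6|sed -n 1,5p
```

```text
28.45 [0.5571 0.1128 0.1196] [2.224 2.217 0.003] 0.0 0.4488123197069967
[312. 193.] 0.008 ctr 556.7 111.3 ext [49.1 32.2] ang 92.5
[312. 193.] 0.012 ctr 556.7 112.4 ext [48.4 31.7] ang 92.5
```

View pics/wrist6.png

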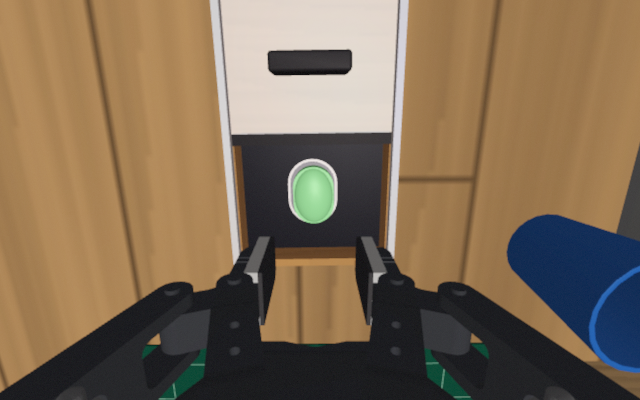

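The jade lies on the oval at (313,194), released and aligned. Now I'll re-grip the tab.

Request:
drive_tool --motion '[[[0.02,-0.002,0,0,0,0],[0.04,0,0,0,0,0],[0.06,0,0,0,0,0],[0.06,0,0,0,0,0],[0.06,0,0,0,0,0],[0.06,0,0,0,0,0],[0.05,0,0,0,0,0],[0.035,0,0,0,0,0],[0,0,0,0,0,0],[0,0,0,0,0,0]]]' --claw -0.6

```text
time_s: 29.45
tcp_pos: [0.5562, 0.2089, 0.1184]
tcp_rot: [2.225, 2.218, -0.001]
contact_force: [0.3, -0.5, -0.9]
gripper_width: 0.798
grip_force: 0.0
```

Request:
drive_tool --motion '[[[0,0,0.04,0,0,0],[0,0,0.05,0,0,0],[0,0,0.05,0,0,0],[0,0,0.05,0,0,0],[0,0,0.05,0,0,0],[0,0,0.04,0,0,0],[0,0,0.02,0,0,0],[0,0,0.01,0,0,0],[0,0,0,0,0,0],[0,0,0,0,0,0]]]'

```text
time_s: 30.45
tcp_pos: [0.5567, 0.2091, 0.0415]
tcp_rot: [2.225, 2.217, 0.001]
contact_force: [-0.2, -0.2, 1.5]
gripper_width: 0.799
grip_force: 0.0
```

Request:
drive_tool --motion '[[[0,0,0,0,0,0],[0,0,0,0,0,0],[0,0,0,0,0,0],[0,0,0,0,0,0],[0,0,0,0,0,0],[0,0,0,0,0,0],[0,0,0,0,0,0],[0,0,0,0,0,0],[0,0,0,0,0,0],[0,0,0,0,0,0]]]' --claw 1 --squeeze 50

```text
time_s: 31.45
tcp_pos: [0.555, 0.2092, 0.042]
tcp_rot: [-2.223, -2.217, 0.001]
contact_force: [-7.1, 0.4, 7.9]
gripper_width: 0.574
grip_force: 52.6
```

Request:
drive_tool --motion '[[[-0.02,0,0,0,0,0],[-0.035,0,0,0,0,0],[-0.045,0,0,0,0,0],[-0.045,0,0,0,0,0],[-0.045,0,0,0,0,0],[-0.045,0,0,0,0,0],[-0.045,0,0,0,0,0],[-0.035,0,0,0,0,0],[-0.02,0,0,0,0,0],[0,0,0,0,0,0]]]'

```text
time_s: 32.45
tcp_pos: [0.5558, 0.1252, 0.042]
tcp_rot: [-2.225, -2.217, -0.002]
contact_force: [-4.5, 1.0, 7.1]
gripper_width: 0.568
grip_force: 52.5
```

Request:
drive_tool --motion '[[[-0.006,0,0,0,0,0],[-0.006,0,0,0,0,0],[-0.006,0,0,0,0,0],[-0.006,0,0,0,0,0],[-0.006,0,0,0,0,0],[-0.006,0,0,0,0,0],[-0.006,0,0,0,0,0],[-0.003,0,0,0,0,0],[0,0,0,0,0,0],[0,0,0,0,0,0]]]'

```text
time_s: 33.45
tcp_pos: [0.5559, 0.1139, 0.0421]
tcp_rot: [2.225, 2.218, 0.001]
contact_force: [-3.1, -0.6, 6.1]
gripper_width: 0.571
grip_force: 52.5
```

Request:
drive_tool --motion '[[[-0.002,0,0,0,0,0],[-0.002,0,0,0,0,0],[0,0,0,0,0,0],[0,0,0,0,0,0],[0,0,0,0,0,0],[0,0,0,0,0,0],[0,0,0,0,0,0],[0,0,0,0,0,0],[0,0,0,0,0,0],[0,0,0,0,0,0]]]'

```text
time_s: 34.45
tcp_pos: [0.5559, 0.1137, 0.0421]
tcp_rot: [-2.224, -2.217, -0.002]
contact_force: [-3.0, 2.2, 5.3]
gripper_width: 0.569
grip_force: 52.5
```

Request:
drive_tool --motion '[[[-0.004,0,0,0,0,0],[-0.004,0,0,0,0,0],[0,0,0,0,0,0],[0,0,0,0,0,0],[0,0,0,0,0,0],[0,0,0,0,0,0],[0,0,0,0,0,0],[0,0,0,0,0,0],[0,0,0,0,0,0],[0,0,0,0,0,0]]]'

```text
time_s: 35.45
tcp_pos: [0.5559, 0.1136, 0.042]
tcp_rot: [-2.221, -2.216, -0.007]
contact_force: [-4.0, 10.0, 4.4]
gripper_width: 0.568
grip_force: 52.3
```

Hard stop reached: 10 N with no further travel. Release and withdraw.

Request:
drive_tool --motion '[[[0.01,0,0,0,0,0],[0,0,0,0,0,0],[0,0,0,0,0,0],[0,0,0,0,0,0],[0,0,0,0,0,0],[0,0,0,0,0,0],[0,0,0,0,0,0],[0,0,0,0,0,0],[0,0,0,0,0,0],[0,0,0,0,0,0]]]' --claw -0.6

```text
time_s: 36.45
tcp_pos: [0.556, 0.1134, 0.041]
tcp_rot: [2.225, 2.218, -0.0]
contact_force: [-0.2, -0.7, -0.7]
gripper_width: 0.8
grip_force: 0.0
```

Request:
drive_tool --motion '[[[0,0,-0.02,0,0,0],[0,0,-0.04,0,0,0],[0,0,-0.05,0,0,0],[0,0,-0.06,0,0,0],[0,0,-0.06,0,0,0],[0,0,-0.06,0,0,0],[0,0,-0.04,0,0,0],[0,0,-0.02,0,0,0],[0,0,0,0,0,0],[0,0,0,0,0,0]]]'

```text
time_s: 37.45
tcp_pos: [0.5558, 0.1134, 0.1282]
tcp_rot: [-2.225, -2.217, 0.001]
contact_force: [1.2, 0.8, 0.5]
gripper_width: 0.8
grip_force: 0.0
```

```bash
python3 - <<'E'
from h import *
w=snap('wrist','wrist7'); w1=load('wrist1'); s=get_state(); print(s['time_s'],s['tcp_pos'],s['contact_force'])
for n,i in(('before',w1),('now',w)):
    g=i['pixels'].astype(int).sum(2); u,v=map(int,proj(i,(.5565,.113,.0605)))
    col=g[v-25:v+25,u]; d=np.where(col<250)[0]+v-25
    m=(np.ptp(i['pixels'],axis=2)<25)&(g<250)
    print(n,(u,v),'tab rows',d.min(),d.max(),'y at top',[onz(i,(u,k),.0605)[1].round(4) for k in(d.max(),)])
    # cover front dark bar (bottom edge) at x offset 
    u2,v2=map(int,proj(i,(.53,.066,.0345))); c=g[v2-20:v2+20,u2]; e=np.where(c<250)[0]+v2-20
    print(' front bar y',[onz(i,(u2,k),.0345)[1].round(4) for k in (e.min(),e.max())] if len(e) else None)
E
python3 -c "
from h import *
hsv=cv2.cvtColor(load('wrist7')['pixels'],cv2.COLOR_RGB2HSV)
print('greenish px under cover',int(cv2.inRange(hsv[100:300,200:430],(45,15,60),(80,255,255)).sum()/255))"
```

```text
37.5 [0.5556004  0.11336238 0.12788085] [ 1.56866532 -0.56564511 -0.64067655]
before (317, 210) tab rows 195 218 y at top [np.float64(0.1074)]
 front bar y [np.float64(0.0663), np.float64(0.06)]
now (315, 210) tab rows 195 218 y at top [np.float64(0.1076)]
 front bar y [np.float64(0.067), np.float64(0.0599)]
greenish px under cover 880
```

The cover is back at its starting home position to within about 0.2 mm at the tab, and green shows under the cover. Handing in.

```bash
python3 -c "
from workcell import *
print(job_done())"
```

```text
the job is handed in; nothing more can be done
None
```

I opened the cover, laid the jade on the printed oval about 1 mm off centre with a peak grip reading of about 9 N, shut the cover to its stop, and handed in at 37.5 s with no verdict returned; I viewed 11 pictures, one over the limit of 10.

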